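# Set the sash of a bench enclosure to its working-height pointer

## Robot

A 6-joint arm with a two-finger parallel gripper is mounted at the origin on a cart in front of the work surface, level with it; the furniture and walls round the work are solid. World frame = base frame: x ahead of the robot, y to its left, z up, the work surface at z = 0. Lengths are in mm, angles in rad, forces in N, time in s.
With the tool pointing down it reaches from about 225 to 725 mm from the base axis. Payload 3.1 kg.
Tool frame: the origin (TCP) lies at the very end of the fingers, on their centre line; the grasp point (between the pads) lies bot.grip_depth behind it (bot.grip_depth is the distance from the TCP to the grasp point, in mm); z points along the fingers, y is the line along which they close (so a half turn about z gives the same grasp; the last joint's range is limited). The gripper opens to 85 mm and grips with 20 to 120 N. Pads are 22 mm wide; open, the fingers measure 114 mm over their backs; the gripper's body (76 mm by 85 mm) begins 54 mm behind the grasp point. The pads swing forward as they close: fully open they stand 13 mm farther back than shut.
Start: joints at [-1.241, 0.048, 0.099, 1.622, 0, 1.443], TCP at [232.022, -470.939, 231.312] pointing down, gripper open.
Joint ranges: [-2.91, 2.91], [-0.99, 1.94], [-1.21, 1.42], [-2.12, 2.29], [-1.49, 1.47], [-3.14, 3.14]. Speed limits (rad/s): [2.79, 2.79, 3.14, 3.14, 3.14, 3.14].

## Interface

Orientations are given as a unit quaternion [x, y, z, w].
In Python, from station import bot gives the robot as it stands.
- The arm moves only by the shell command python3 -m crank 'ROWS'. ROWS is JSON, a list of rows, each a list of 3 entries, a list of its own where there are three numbers: the opening, from 0 (shut) to 1 (fully open), then the shift along the tool's x, y, z in m, then the turn, a rotation vector about the tool's x, y, z in degrees. In form: [[fingers, [dx, dy, dz], [wx, wy, wz]], ...]. A call has 1 to 20 rows; each row is the pose to reach, as a shift and turn from the pose commanded when the call began, along the tool's axes at that moment; what a row does not reach only later rows make up. A row lasts 1/8 s, in which the tool goes at most 62.5 mm and 10.7 degrees, less where a joint would pass 70% of its speed; a pose out of reach is approached as far as the arm can. A call with a gripper value outside its range is refused whole. The fingers move at their own pace and stop on an object; the grip force is fixed at half the most. Time passes only in rows, so rows that repeat a pose let the fingers close. It gives the time, the measured TCP pose, the force, the opening and the grip force at its end, in the units of the state.
- bot.get_obs(): the state, without advancing time (a new reading comes with each control period).
- bot.get_image(name): name is "side" or "top" or "wrist"; returns the picture (384x512x3 uint8, red, green, blue); there is no depth.
- bot.get_calibration(name): a dict with "K" (3x3 intrinsics, pixels), "R" (3x3) and "t" (3): a world point X has camera coordinates R X + t. Camera axes: x right, y down, z forward; pixel columns grow to the right and rows downward; lengths in mm; the calibration is good to about 2 mm. A picture is of the moment at which its call begins: read the wrist's pose just before it. get_calibration takes no time and is no camera call; for the wrist camera it gives the pose at the moment of the call.
- bot.finish_job(): hands the job in; it is judged then, once.
The state is a dict: "time": time; "joints": joint angles; "qvel": joint speeds; "joint_efforts": joint torques, N m; "position": TCP position; "eef_rot": TCP orientation; "force": force on the tool from outside, world axes, zero at the start; "moment": the same for the moment, N m; "finger_gap": finger opening in mm; "grip_force": force on a finger pad.
Only numpy, scipy, OpenCV 4.12 (cv2) and the standard library are available. Lean on these libraries where they do the work, as an engineer would, in place of code of your own. Each camera call takes 0.05 s, during which the arm holds its last target. There are 200 camera calls.

## Task

Push the clear sash of the small clear-walled enclosure up until, once you have let go and it has settled, its bottom edge stands level with the tip of the red pointer. The sash hangs on stretchy cords and drops back a little when let go, by a different amount each day, so check and correct it. Be gentle with it, never run it more than 6 cm above the pointer, and leave the beaker, bottle and flask where they stand.

Things in the scene. Friction and masses are not known exactly. Their poses are not given: they have to be found in the camera images.
- enclosure: clear-walled bench-top ventilated enclosure with white and aluminium edges, fixed, 90 (x) x 240 (y) x 385 mm high, origin at the centre of its underside; its open front faces its own -x (towards the robot). Floor inside 8 mm thick. Front posts 18 mm wide at both ends; clear fascia above 200 mm, behind the sash
- sash: clear panel 200 wide x 175 mm high, origin midway along its bottom, in the pane's plane; slides straight up and down in front of the posts. Blue bottom rail 16 mm high, 24 mm deep, flat underside, edges rounded 3 mm, front face 19 mm in front of the pane. No handle: push up from beneath the rail with tilted fingers, or down on the rail's top ledge. Takes 3 to 10 N; friction holds it
- sash_edge (a point): middle of the sash's front bottom edge, to come level with the mark; axes as the enclosure's, whose origin is 72.5 mm behind it. Starts 50 to 100 mm above the worktop; can rise to 235 mm. Pushed up, it rides 12 to 38 mm higher than where it settles when let go (hidden, depends on its weight, the same on each try of a run)
- mark (a point): tip of the red pointer on the post at the enclosure's -y end, 15 mm inward of the post and 5 mm in front of the rail, midway up its 4 mm thick arm: the working height, 125 to 175 mm above the worktop. The pointer touches nothing
- beaker: empty glass beaker, 57 mm diameter x 71 mm, standing inside the enclosure behind the sash, its front at least 45 mm behind the rail's front face; origin at the centre of its underside
- blue_bottle: small clear bottle with a blue cap, 44 mm diameter x 89 mm, standing to the left of the enclosure; origin at the centre of its underside
- flask: conical glass flask, 68 mm diameter x 109 mm, standing inside the enclosure to the right of the beaker, its front at least 35 mm behind the rail's front face; origin at the centre of its underside

How it is judged (in metres and radians):
At the end, for the whole second after the job is handed in: the sash is let go and its settled bottom edge is level with the pointer tip within 6 mm; beaker, bottle and flask are within 20 mm of where they stood (z of sash_edge in the frame of mark between -0.006 and 0.006 m and distance of each of beaker, blue_bottle, flask from where it was at the start of the episode below 0.02 m); the robot touches nothing.
It fails at once if the sash is run more than 60 mm above the pointer (z of sash_edge in the frame of mark above 0.06 m).
It fails at once if the robot presses on the sash with more than 35 N (contact force between any of the fingers, the arm and sash above 35 N).
It fails at once if beaker, bottle or flask is tipped over (angle between any of beaker, blue_bottle, flask's own z axis and vertical above 0.5 rad).
It also fails if it takes over 51 s, if anything falls off the work surface, if the arm or the gripper's body presses on something with over 40 N, if the wrist force passes 120 N, or if a joint passes its speed limit or range.

## Working session

There is one attempt and no reset: what is moved stays moved. The work goes in short steps, Python scripts to look and compute and a shell command to move; the robot and the scene stay as the last step left them, time stands still between calls to the robot, and variables do not carry over. Pictures are saved under pics/ and viewed, at most 10 in all, crops included, and the job is handed in when it is done.

```bash
mkdir -p pics; ls; python3 - <<'E'
from station import bot
import cv2,numpy as np
np.set_printoptions(precision=3,suppress=True)
o=bot.get_obs();print({k:np.round(v,3) for k,v in o.items()},bot.grip_depth)
for n in("side","top"):
    im=bot.get_image(n);cv2.imwrite(f"pics/{n}0.png",im[:,:,::-1]);c=bot.get_calibration(n);print(n,c)
E
```

```text
pics
{'time': np.float64(0.0), 'joints': array([-1.241,  0.049,  0.098,  1.622,  0.   ,  1.443]), 'qvel': array([ 0.001, -0.001,  0.   , -0.   ,  0.   ,  0.001]), 'joint_efforts': array([  0.   , -33.879,  32.001,   0.02 ,  -0.   ,   0.   ]), 'position': array([ 231.821, -470.334,  230.093]), 'eef_rot': array([ 0.974,  0.227, -0.   , -0.001]), 'force': array([ 0.293, -0.201,  0.392]), 'moment': array([0.012, 0.052, 0.025]), 'grip_force': np.float64(0.0), 'finger_gap': np.float64(85.445)} 18.700000000000003
side {'K': array([[379.999,   0.   , 256.618],
       [  0.   , 379.999, 187.234],
       [  0.   ,   0.   ,   1.   ]]), 'R': array([[-0.05 , -0.999, -0.008],
       [-0.407,  0.028, -0.913],
       [ 0.912, -0.042, -0.408]]), 't': array([-169.158,  322.286,  442.437])}
top {'K': array([[437.215,   0.   , 253.509],
       [  0.   , 437.215, 196.822],
       [  0.   ,   0.   ,   1.   ]]), 'R': array([[-0.215, -0.977,  0.007],
       [-0.76 ,  0.163, -0.63 ],
       [ 0.614, -0.141, -0.777]]), 't': array([-85.961, 500.084, 751.079])}
```

View pics/side0.png

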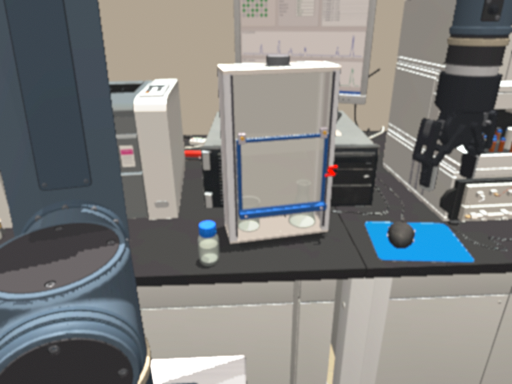

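View pics/top0.png

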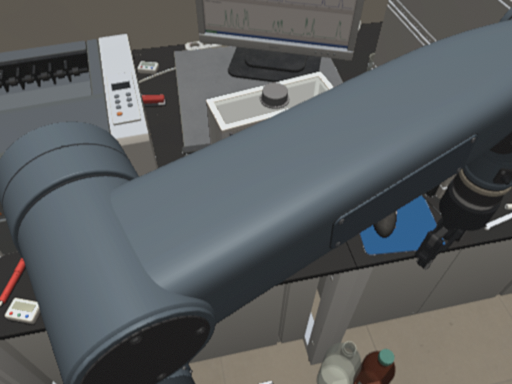

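The side view shows the enclosure at columns 220–340, its blue rail near row 210, and the red pointer near (331,171). In the top view the arm hides the enclosure's front. I'll zoom in on the side view.

```bash
python3 - <<'E'
import cv2
im=cv2.imread("pics/side0.png")[125:265,190:350]
cv2.imwrite("pics/side0c.png",cv2.resize(im,None,fx=4.2,fy=4.2,interpolation=cv2.INTER_CUBIC))
E
```

```text
(no output)
```

View pics/side0c.png

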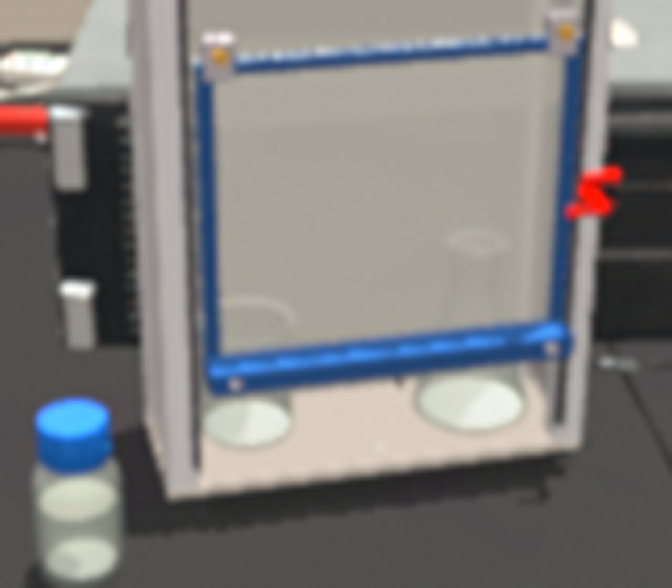

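The crop gives these full-image pixels:
- Front base corners: (230.5,243.3) and (328,232).
- Rail bottom edge: (240.5,218.3) to (325.7,209.5).
- Pointer tip: about (325.2,175.5).

The flask and beaker are inside, and the bottle is front-left.

```bash
cat > h.py <<'E'
import numpy as np
from station import bot
np.set_printoptions(precision=1,suppress=True)
def ray(n,px,c=None):
    c=c or bot.get_calibration(n)
    d=c["R"].T@np.linalg.inv(c["K"])@[px[0],px[1],1]; return -c["R"].T@c["t"],d
def onplane(n,px,p0,nv,c=None):
    o,d=ray(n,px,c); return o+d*(np.dot(np.subtract(p0,o),nv)/np.dot(d,nv))
def proj(n,X,c=None):
    c=c or bot.get_calibration(n); v=c["K"]@(c["R"]@np.asarray(X,float)+c["t"]); return v[:2]/v[2]
E
python3 - <<'E'
from h import *
Z=[0,0,1]
L=onplane("side",(230.5,243.3),[0,0,0],Z);R=onplane("side",(328.1,232.1),[0,0,0],Z)
print(L,R,np.linalg.norm(L-R))
w=(R-L)/np.linalg.norm(R-L); f=np.array([w[1],-w[0],0]); 
if f[0]>0:f=-f
m=(L+R)/2; print("mid",m,"front normal",f,"yaw deg",np.degrees(np.arctan2(-f[1],-f[0])))
for nm,px,off in(("railL",(240.5,218.3),27.5),("railR",(325.7,209.5),27.5),("tip",(325.2,175.5),32.5)):
    P=onplane("side",px,m+f*off,f);print(nm,P,"along from mid (to -y end)",(P-m)@w)
B=onplane("side",(208,262),[0,0,0],Z);print("bottle",B, "cam",ray("side",(0,0))[0])
E
```

```text
[ 466.4 -132.5    0. ] [ 501.5 -366.7    0. ] 236.8787718418285
mid [ 483.9 -249.6    0. ] front normal [-1.  -0.1  0. ] yaw deg 8.53391618681942
railL [ 442.3 -157.2   77.6] along from mid (to -y end) -97.60901105436358
railR [ 471.1 -349.1   77.6] along from mid (to -y end) 96.49476280966825
tip [ 464.8 -341.   163. ] along from mid (to -y end) 87.51802491680917
bottle [395.9 -85.7   0. ] cam [-280.8 -159.3  473.3]
```

Geometry is consistent: rail bottom z≈78, pointer tip z≈163, enclosure yaw ≈8.5°. Next I'll compute an approach pose with shut fingers, tilted 22° below horizontal.

```bash
cat >> h.py <<'E'
from scipy.spatial.transform import Rotation as Ro, Slerp
RAIL=np.array([457.,-253.,0]); W=np.array([.148,-.989,0]); FWD=np.array([.989,.148,0])
def tgt(psi,tau):
    p,t=np.radians([psi,tau]); z=np.array([np.cos(t)*np.cos(p),np.cos(t)*np.sin(p),-np.sin(t)])
    x=np.array([-np.sin(t)*np.cos(p),-np.sin(t)*np.sin(p),-np.cos(t)]); return Ro.from_matrix(np.c_[x,np.cross(z,x),z])
def row(pos,rot,o=None):
    o=o or bot.get_obs(); r0=Ro.from_quat(o["eef_rot"])
    s=r0.inv().apply(np.subtract(pos,o["position"]))/1000; v=np.degrees((r0.inv()*rot).as_rotvec())
    return np.round(s,3).tolist(),np.round(v,1).tolist()
E
python3 - <<'E'
from h import *
T=tgt(-15,22); r0=Ro.from_quat(bot.get_obs()["eef_rot"])
S=Slerp([0,1],Ro.concatenate([r0,T]))
print(row([290,-340,210],S(.4)));print(row([330,-290,170],S(.7)));print(row([385,-235,130],T))
E
```

```text
([0.11, -0.091, 0.02], [-32.0, -12.1, -47.4])
([0.168, -0.118, 0.061], [-56.0, -21.1, -83.0])
([0.241, -0.143, 0.101], [-80.0, -30.2, -118.5])
```

```bash
python3 - <<'E'
from h import *
print(row([300,-330,220],tgt(-15,90)));print(row([340,-280,180],tgt(-15,55)));print(row([385,-235,130],tgt(-15,22)))
E
```

```text
([0.123, -0.096, 0.01], [-0.0, -0.2, -138.8])
([0.181, -0.123, 0.051], [-42.1, -16.0, -133.4])
([0.241, -0.143, 0.101], [-80.0, -30.2, -118.5])
```

```bash
python3 -m crank '[[0,[0.03,-0.024,0],[0,0,-35]],[0,[0.06,-0.048,0],[0,0,-70]],[0,[0.06,-0.048,0],[0,0,-70]],[0,[0.09,-0.07,0],[0,0,-70]],[0,[0.09,-0.07,0],[0,0,-70]],[0,[0.09,-0.07,0],[0,0,-70]],[0,[0.09,-0.07,0],[0,0,-70]],[0,[0.123,-0.096,0.01],[0,0,-138.8]],[0,[0.123,-0.096,0.01],[0,0,-138.8]],[0,[0.123,-0.096,0.01],[0,0,-138.8]],[0,[0.123,-0.096,0.01],[0,0,-138.8]],[0,[0.123,-0.096,0.01],[0,0,-138.8]],[0,[0.123,-0.096,0.01],[0,0,-138.8]],[0,[0.123,-0.096,0.01],[0,0,-138.8]]]'
python3 - <<'E'
from h import *
print(bot.get_obs()["joints"])
o=bot.get_obs();print(row([340,-280,180],tgt(-15,55),o));print(row([385,-235,130],tgt(-15,22),o))
E
```

```text
time: 1.85
position: [299.7, -330.1, 220.7]
eef_rot: [0.129, 0.992, 0.0, -0.0]
force: [-0.5, -0.0, -0.1]
finger_gap: -0.2
grip_force: 0.0
[-1.  -0.2 -0.1  1.6 -0.  -0.7]
([-0.026, 0.059, 0.041], [0.1, -35.1, 0.2])
([-0.058, 0.114, 0.091], [0.2, -68.1, 0.2])
```

```bash
python3 -m crank '[[0,[-0.013,0.03,0.02],[0,-18,0]],[0,[-0.013,0.03,0.02],[0,-18,0]],[0,[-0.026,0.059,0.041],[0,-35,0]],[0,[-0.026,0.059,0.041],[0,-35,0]],[0,[-0.042,0.086,0.066],[0,-52,0]],[0,[-0.042,0.086,0.066],[0,-52,0]],[0,[-0.058,0.114,0.091],[0,-68,0]],[0,[-0.058,0.114,0.091],[0,-68,0]],[0,[-0.058,0.114,0.091],[0,-68,0]],[0,[-0.058,0.114,0.091],[0,-68,0]]]'
python3 - <<'E'
from h import *
import cv2
o=bot.get_obs();print(o["joints"]*100,o["position"],(Ro.from_quat(o["eef_rot"]).inv()*tgt(-15,22)).magnitude()*57.3)
c=bot.get_calibration("wrist");print(c["K"][0],-c["R"].T@c["t"],c["R"])
a=bot.get_image("wrist");b=bot.get_image("side");print(o["time"])
cv2.imwrite("pics/w1.png",a[:,:,::-1]);cv2.imwrite("pics/s1.png",b[:,:,::-1])
cv2.imwrite("pics/m1.png",cv2.resize(np.vstack([a,b]),(448,600))[:,:,::-1])
np.save("c1.npy",c,allow_pickle=True)
E
```

```text
time: 3.1
position: [371.6, -282.8, 129.9]
eef_rot: [0.092, 0.829, -0.045, 0.55]
force: [-0.3, 0.2, -0.1]
finger_gap: 0.1
grip_force: 0.0
[-148.4  -98.9 -121.1   77.6  108.6  -91.2] [ 371.6 -282.8  129.9] 3.835138520685168
[325.4   0.  259.2] [ 217.6 -250.5  123.3] [[ 0.2  1.   0. ]
 [ 0.1 -0.1  1. ]
 [ 1.  -0.2 -0.1]]
3.1
```

View pics/m1.png

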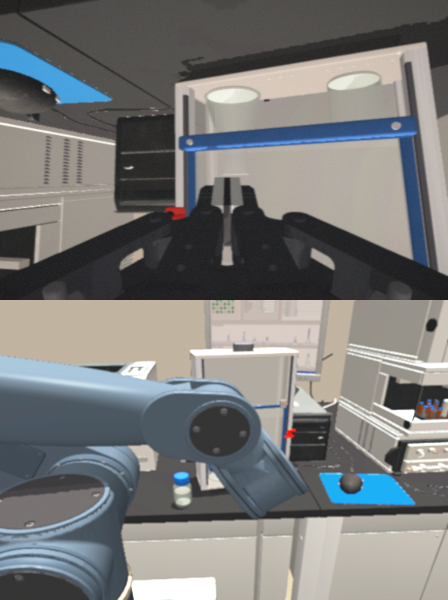

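The wrist image is upside down because the camera sits under the gripper. It shows the blue rail at about rows 125–150 of the composite and the red pointer at (176,213), partly hidden. The shoulder and elbow hit their limits because the pose is too folded, so I'll use heading 0°, tilt 30°, 30 mm to the right of centre.

```bash
python3 - <<'E'
from h import *
print(row([415,-290,110],tgt(0,30)));print(row([420,-290,42],tgt(0,30)))
E
```

```text
([0.002, 0.0, 0.048], [-9.7, 7.1, -6.4])
([0.062, -0.0, 0.079], [-9.7, 7.1, -6.4])
```

```bash
python3 -m crank '[[0,[0.002,0,0.03],[-9.7,7,-6.4]],[0,[0.002,0,0.03],[-9.7,7,-6.4]],[0,[0.002,0,0.03],[-9.7,7,-6.4]]]'
python3 - <<'E'
from h import *
o=bot.get_obs();print(o["joints"]*100);print(row([415,-290,110],tgt(0,30)));print(row([420,-290,42],tgt(0,30)))
E
```

```text
time: 3.58
position: [399.3, -287.3, 115.8]
eef_rot: [0.001, 0.866, 0.003, 0.5]
force: [0.4, -0.4, 0.2]
finger_gap: -0.6
grip_force: 0.0
[-137.3  -54.4  -94.3   85.1  101.7 -119.2]
([-0.003, -0.003, 0.017], [0.3, 0.0, -0.2])
([0.054, -0.003, 0.055], [0.3, 0.0, -0.2])
```

```bash
python3 -m crank '[[0,[0.025,-0.003,0.027],[0,0,0]],[0,[0.05,-0.003,0.053],[0,0,0]],[0,[0.054,-0.003,0.055],[0,0,0]],[0,[0.054,-0.003,0.055],[0,0,0]]]'
python3 - <<'E'
from h import *
import cv2
o=bot.get_obs();print(o["joints"]*100)
c=bot.get_calibration("wrist");a=bot.get_image("wrist");cv2.imwrite("pics/w2.png",a[::-1,::-1,::-1]);np.save("c2.npy",c,allow_pickle=True)
print(row([478,-283,42],tgt(0,30)))
E
```

```text
time: 4.08
position: [419.1, -290.6, 43.9]
eef_rot: [-0.0, 0.865, -0.0, 0.502]
force: [-0.6, -0.5, -0.1]
finger_gap: -0.0
grip_force: 0.0
[-131.4  -39.6 -102.4   52.3   99.6 -108.4]
([-0.027, 0.009, 0.052], [-0.1, 0.2, 0.1])
```

View pics/w2.png

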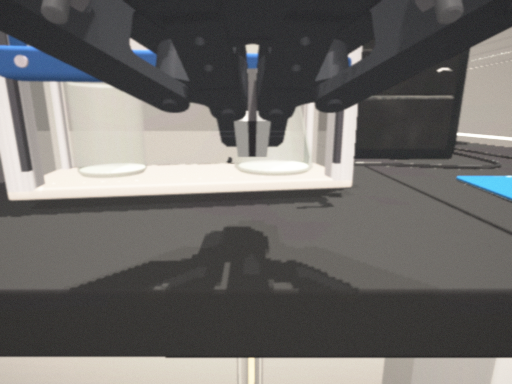

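The rotated wrist view shows the shut fingers at about (252,145), well under the blue rail at about row 65. The flask stands behind at (273,165). I'll insert, then creep up to contact.

```bash
python3 -m crank '[[0,[-0.015,0.002,0.026],[0,0,0]],[0,[-0.0305,0.002,0.053],[0,0,0]],[0,[-0.0305,0.002,0.053],[0,0,0]],[0,[-0.034,0.002,0.051],[0,0,0]],[0,[-0.0375,0.002,0.049],[0,0,0]]]'
python3 -m crank '[[0,[-0.0035,0,-0.002],[0,0,0]],[0,[-0.0035,0,-0.002],[0,0,0]]]'
python3 -m crank '[[0,[-0.0035,0,-0.002],[0,0,0]],[0,[-0.0035,0,-0.002],[0,0,0]]]'
```

```text
time: 4.75
position: [479.6, -290.0, 52.2]
eef_rot: [0.001, 0.865, -0.001, 0.501]
force: [0.1, 0.3, 0.6]
finger_gap: 0.0
grip_force: 0.0
time: 5.0
position: [479.8, -289.9, 55.7]
eef_rot: [0.001, 0.865, -0.001, 0.501]
force: [-0.4, -0.1, -1.0]
finger_gap: 0.1
grip_force: 0.5
time: 5.25
position: [479.8, -289.5, 59.1]
eef_rot: [0.001, 0.866, -0.001, 0.501]
force: [-1.8, -1.3, -2.0]
finger_gap: -0.2
grip_force: 1.2
```

```bash
python3 -m crank '[[0,[-0.0035,0,-0.002],[0,0,0]],[0,[-0.007,0,-0.004],[0,0,0]],[0,[-0.0105,0,-0.006],[0,0,0]],[0,[-0.014,0,-0.008],[0,0,0]],[0,[-0.0175,0,-0.010],[0,0,0]]]'
python3 -m crank '[[0,[-0.005,0,-0.003],[0,0,0]],[0,[-0.010,0,-0.006],[0,0,0]],[0,[-0.015,0,-0.009],[0,0,0]],[0,[-0.020,0,-0.0115],[0,0,0]],[0,[-0.025,0,-0.0145],[0,0,0]]]'
python3 - <<'E'
from station import bot
import cv2
cv2.imwrite("pics/s3.png",cv2.resize(bot.get_image("side")[100:270,180:400,::-1],None,fx=3,fy=3,interpolation=cv2.INTER_CUBIC))
E
```

```text
time: 5.88
position: [479.8, -289.3, 79.1]
eef_rot: [0.001, 0.866, -0.0, 0.501]
force: [-3.0, -2.6, -4.0]
finger_gap: 0.1
grip_force: 2.9
time: 6.5
position: [479.8, -289.3, 108.6]
eef_rot: [0.001, 0.865, -0.001, 0.501]
force: [-3.5, -2.1, -4.9]
finger_gap: -0.3
grip_force: 3.1
```

View pics/s3.png

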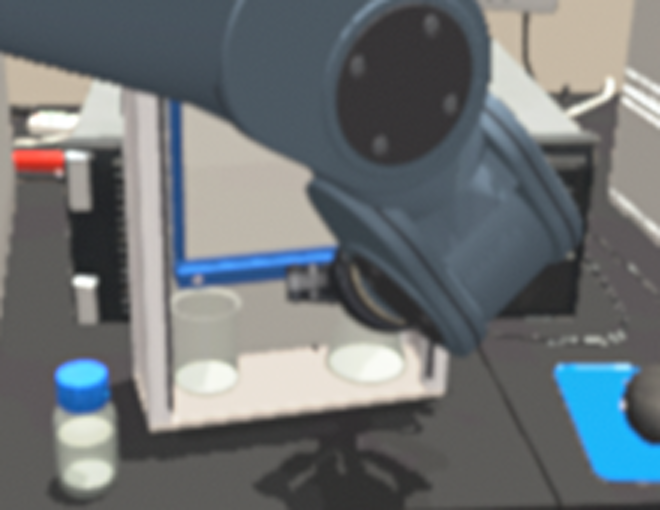

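The sash is riding up on the fingers, and the left rail corner is at about full-image (240,195). I'll measure the rail height and the pointer tip numerically with colour edges.

```bash
cat >> h.py <<'E'
import cv2
M0=np.array([483.9,-249.6,0])
def railz(im,cols=range(243,262),n="side"):
    """bottom edge height of blue rail from side RGB image"""
    f=-FWD; zs=[]
    b=im[:,:,2].astype(float)-im[:,:,0]
    for c in cols:
        v=b[130:228,c]; i=np.where(v>50)[0]
        if len(i)==0: continue
        k=i[-1]; t=130+k+(v[k]-50)/(v[k]-v[k+1])
        zs.append(onplane(n,(c,t),M0+f*27.5,f)[2])
    return np.median(zs),np.std(zs)
E
python3 - <<'E'
from h import *
s0=cv2.imread("pics/side0.png")[:,:,::-1];print(railz(s0),railz(s0,range(290,320)))
print(railz(bot.get_image("side")))
r=(s0[:,:,0].astype(int)-s0[:,:,1:].max(2).astype(int))[160:182,318:342];print(r)
E
```

```text
(np.float64(77.79783284439276), np.float64(2.7790665059033075)) (np.float64(79.26281909129767), np.float64(0.33044372511426745))
(np.float64(134.12481081886727), np.float64(2.744895910383884))
[[  6   6   5   5  -3 -33 -69 -80 -59 -20   3   6   5   5   4   5   3  -1
   -4  -3  -5  -4  -3  -3]
 [  6   6   6   4  -5 -36 -70 -78 -58 -21   4   5   5   6   4   3   1  -4
   -3  -4  -4  -4  -4  -2]
 [  6   6   5   2  -7 -39 -71 -74 -54 -18   3   5   4   4   4  -1  -4  -5
   -7  -5  -4  -4  -3  -2]
 [  5   5   5   3 -10 -43 -73 -74 -52 -17   3   3   3   3   1  -1   6  15
   12   0  -4  -3  -3  -1]
 [  6   5   4   2 -13 -45 -75 -76 -51 -15   6  10  14  23  30  45  86 109
   97  52   8  -5  -3  -1]
 [  6   6   5   2 -15 -47 -74 -73 -48  -5  32  51  72  85 102 139 194 219
  209 129  41  -1  -3  -1]
 [  7   6   5   2 -17 -48 -75 -71 -41  10  82 133 140 148 160 188 217 227
  224 163  58   4  -3   0]
 [  6   6   5   1 -20 -53 -75 -66 -32  29 120 182 191 195 197 201 209 216
  200 123  42   2  -2   0]
 [  6   6   4   1 -21 -54 -75 -63 -19  56 147 197 203 194 175 145 119 115
  108  61  15   0   0   1
[... 615 characters left out ...]
 6   4  -4 -39 -46  47 150 199 195 175 160 154 166 184 184 149  83
   21  -2  -2  -1   1   0]
 [  6   5   4  -5 -39 -52  18 101 144 125  93  74  64  62  69  78  64  30
    2  -4   0  -1   1   0]
 [  6   6   4  -8 -41 -67 -38  14  45  35  20  16  14  13  14  18  13   2
   -2  -2   0   0   0   0]
 [  7   7   5 -10 -43 -74 -70 -38  -7   2   2   2   3   3   0   0  -2  -2
   -1  -1   0   0   1   0]
 [  6   6   4 -13 -46 -75 -74 -45 -13   2   3   4   4   4   2  -1  -2  -2
   -2  -2  -1   0  -1   0]
 [  6   6   4 -14 -48 -73 -69 -38  -8   4   5   6   5   5   3   0  -1  -1
   -1   0   0   0  -1  -2]
 [  6   5   2 -17 -49 -73 -66 -33  -5   4   5   5   6   5   3   1   0  -1
   -1   0  -1   0  -2  -1]]
```

```bash
python3 -m crank '[[0,[-0.005,0,-0.003],[0,0,0]],[0,[-0.010,0,-0.006],[0,0,0]],[0,[-0.015,0,-0.009],[0,0,0]],[0,[-0.020,0,-0.0115],[0,0,0]],[0,[-0.025,0,-0.0145],[0,0,0]],[0,[-0.03,0,-0.0175],[0,0,0]],[0,[-0.035,0,-0.020],[0,0,0]],[0,[-0.040,0,-0.023],[0,0,0]],[0,[-0.0425,0,-0.0245],[0,0,0]],[0,[-0.0425,0,-0.0245],[0,0,0]]]'
python3 - <<'E'
from h import *
print(railz(bot.get_image("side")),bot.get_obs()["joints"]*100)
E
python3 -m crank '[[0,[0.005,0,0.003],[0,0,0]],[0,[0.010,0,0.006],[0,0,0]],[0,[0.015,0,0.009],[0,0,0]],[0,[0.020,0,0.0115],[0,0,0]],[0,[0.025,0,0.0145],[0,0,0]],[0,[0.03,0,0.0175],[0,0,0]],[0,[0.035,0,0.020],[0,0,0]],[0,[0.040,0,0.023],[0,0,0]]]'
python3 - <<'E'
from h import *
print(railz(bot.get_image("side")))
E
```

```text
time: 7.85
position: [479.9, -289.3, 157.8]
eef_rot: [0.0, 0.865, -0.001, 0.501]
force: [-4.0, -2.1, -5.4]
finger_gap: 0.2
grip_force: 3.1
(np.float64(181.84370196282538), np.float64(2.9364782164463477)) [-114.   -54.1  -89.    59.2   90.7  -82.4]
time: 8.9
position: [480.0, -289.3, 111.1]
eef_rot: [0.0, 0.865, -0.0, 0.501]
force: [-0.2, -0.1, 0.2]
finger_gap: -0.1
grip_force: 0.0
(np.float64(162.5803788676884), np.float64(3.0034912003331193))
```

The sash dropped about 19 mm and sits near the pointer. I'll withdraw and check it more precisely.

```bash
python3 -m crank '[[0,[0.017,0,-0.026],[0,0,0]],[0,[0.035,0,-0.054],[0,0,0]],[0,[0.045,0.04,-0.078],[0,0,0]],[0,[0.045,0.08,-0.078],[0,0,0]],[0,[0.045,0.08,-0.078],[0,0,0]]]'
python3 - <<'E'
from h import *
o=bot.get_obs();print(o["joints"]*100)
c=bot.get_calibration("wrist");a=bot.get_image("wrist");np.save("c4.npy",c,allow_pickle=True)
b=bot.get_image("side");cv2.imwrite("pics/s4.png",b[:,:,::-1])
cv2.imwrite("pics/w4r.png",a[:,:,::-1]);cv2.imwrite("pics/w4.png",a[::-1,::-1,::-1])
print(railz(b),railz(b,range(290,318)))
for X in(M0-FWD*32.5+W*87.5+[0,0,163.5],M0-FWD*27.5+W*97+[0,0,163.5]):print(proj("wrist",X,c),proj("side",X))
E
```

```text
time: 9.57
position: [389.9, -208.3, 111.3]
eef_rot: [-0.001, 0.865, -0.003, 0.502]
force: [0.1, -0.2, 1.2]
finger_gap: -0.2
grip_force: 0.0
[-134.5  -93.4 -114.1   98.4  100.7 -113.7]
(np.float64(nan), np.float64(nan)) (np.float64(165.4466981713312), np.float64(5.750889622734611))
[ 59.3 330.5] [325.2 175.3]
[ 52.2 328.7] [328.5 174.1]
  return _methods._mean(a, axis=axis, dtype=dtype,
  ret = ret.dtype.type(ret / rcount)
  ret = _var(a, axis=axis, dtype=dtype, out=out, ddof=ddof,
  arrmean = um.true_divide(arrmean, div, out=arrmean,
  ret = ret.dtype.type(ret / rcount)
```

View pics/w4.png

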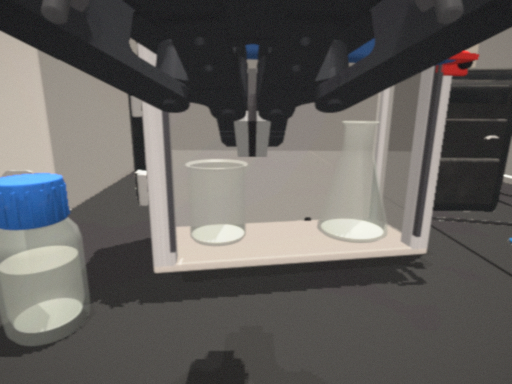

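The view (rotated 180°) shows the pointer at about (455,62), but the linkage hides its tip. The bottle is at left and the beaker and flask are undisturbed. I'll raise the camera.

```bash
python3 -m crank '[[0,[-0.03,-0.008,-0.005],[0,0,0]],[0,[-0.057,-0.015,-0.010],[0,0,0]],[0,[-0.057,-0.015,-0.010],[0,0,0]],[0,[-0.057,-0.015,-0.010],[0,0,0]]]'
python3 - <<'E'
from h import *
o=bot.get_obs();print(o["joints"]*100)
c=bot.get_calibration("wrist");a=bot.get_image("wrist");np.save("c5.npy",c,allow_pickle=True)
b=bot.get_image("side");cv2.imwrite("pics/s5.png",b[:,:,::-1])
cv2.imwrite("pics/w5r.png",a[:,:,::-1])
A=a[::-1,::-1,::-1]
cv2.imwrite("pics/v5.png",np.hstack([cv2.resize(A,(400,300)),cv2.resize(b[100:220,200:360,::-1],(400,300))]))
for X in(M0-FWD*32.5+W*87.5+[0,0,163.5],M0-FWD*27.5+W*97+[0,0,163.5]):print(511-proj("wrist",X,c)[0],383-proj("wrist",X,c)[1])
E
```

```text
time: 10.18
position: [409.4, -224.2, 164.1]
eef_rot: [0.001, 0.866, 0.001, 0.5]
force: [-0.0, -0.6, 0.3]
finger_gap: -0.2
grip_force: 0.0
[-128.3  -87.8 -102.    97.1   98.1 -103.2]
432.72480122711556 133.0119992617727
440.56890468881124 132.3893971132657
```

View pics/v5.png

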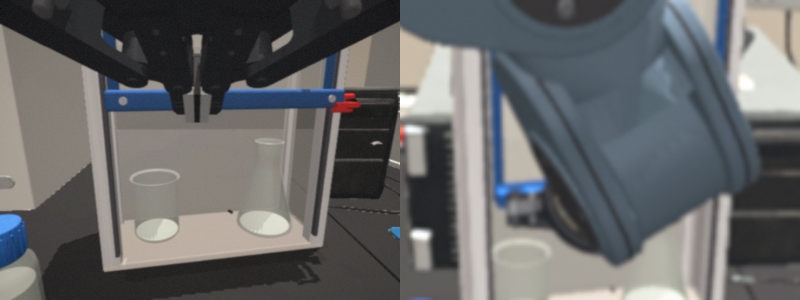

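The left panel shows the blue rail with the red pointer tip at its right end, near full-size (432,133). I'll zoom in there.

```bash
python3 - <<'E'
from h import *
A=cv2.imread("pics/w5r.png")[::-1,::-1]
cv2.imwrite("pics/z5.png",cv2.resize(A[100:155,395:470],None,fx=10,fy=10,interpolation=cv2.INTER_CUBIC))
E
```

```text
(no output)
```

View pics/z5.png

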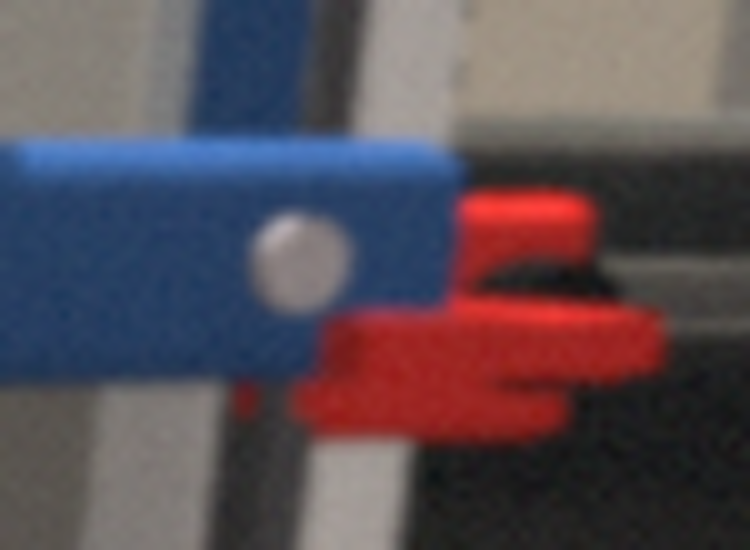

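Zoomed view: the rail's bottom edge is at zoom row ≈380. There are red bars at rows ≈240, 343 and 410 (the Z-shaped bracket at different depths). I'll project candidate bracket points to identify the tip bar.

```bash
python3 - <<'E'
from h import *
c=np.load("c5.npy",allow_pickle=True).item();print("cam",-c["R"].T@c["t"])
for off in(0,10,27.5,32.5):
  for al in(87,102,111,120):
    X=M0-FWD*off+W*al+[0,0,163.5];p=511-proj("wrist",X,c)[0],383-proj("wrist",X,c)[1]
    print(off,al,"side",proj("side",X),"zoom5",np.array([p[0]-395,p[1]-100])*10)
X=M0-FWD*27.5+W*90+[0,0,163.5];p=proj("wrist",X,c);print("rail edge zoom",(511-p[0]-395)*10,(283-p[1])*10)
for n,f in(("w1","c1"),):
  im=cv2.imread(f"pics/{n}.png");c1=np.load(f+".npy",allow_pickle=True).item()
  print("w1 tip",proj("wrist",M0-FWD*32.5+W*87.5+[0,0,163.5],c1))
  m=((im[:,:,2].astype(int)-im[:,:,:2].max(2))>60).astype(np.uint8);k,l,s,ce=cv2.connectedComponentsWithStats(m)
  for q in s[1:]:
    if q[4]>15:print(q)
  q=s[1:][np.argmin(abs(s[1:,0]-195)+abs(s[1:,1]-268))];x,y,w,h,_=q
  for r in m[y-2:y+h+2,x-2:x+w+2]:print(''.join('.#'[v] for v in r))
  print(x-2,y-2)
E
```

```text
cam [ 252.4 -223.8  176.5]
0 87 side [319.7 169.9] zoom5 [ 70.  304.2]
0 102 side [326.1 169.4] zoom5 [255.3 302. ]
0 111 side [330.  169.1] zoom5 [364.9 300.6]
0 120 side [333.8 168.7] zoom5 [473.3 299.3]
10 87 side [321.3 171.5] zoom5 [153.7 311.5]
10 102 side [327.8 171. ] zoom5 [345.9 309.1]
10 111 side [331.7 170.7] zoom5 [459.4 307.6]
10 120 side [335.5 170.3] zoom5 [571.7 306.2]
27.5 87 side [324.2 174.5] zoom5 [318.3 325.7]
27.5 102 side [330.7 173.9] zoom5 [523.7 323. ]
27.5 111 side [334.7 173.6] zoom5 [644.9 321.4]
27.5 120 side [338.6 173.2] zoom5 [764.7 319.8]
32.5 87 side [325.  175.3] zoom5 [370.2 330.2]
32.5 102 side [331.6 174.8] zoom5 [579.7 327.4]
32.5 111 side [335.6 174.4] zoom5 [703.3 325.7]
32.5 120 side [339.5 174.1] zoom5 [825.3 324. ]
rail edge zoom 359.73052898057574 325.1701136606533
w1 tip [211.6 283.1]
[189 265  23  17 261]
...........................
...........................
....################.......
...####################....
..######################...
..#######################..
..#######################..
...######################..
..........###############..
...........##############..
...........##############..
............#############..
...........##############..
..........###############..
..........###############..
..........##############...
..........###########......
..........########.........
...........##..............
...........................
...........................
187 263
```

The camera is almost level with the pointer, so the bars are at different heights. The bar in front of the rail (zoom left end (325,343), centre row ≈343) is the tip. Those at rows 240 and 410 match post clamps. I'll get sub-pixel numbers for the edges near column 330.

```bash
cat >> h.py <<'E'
def wcheck(raw,c,tc=(428,440),rc=(412,426)):
    """raw wrist BGR; edges of tip arm and rail bottom in upright pixels -> mm difference"""
    A=raw[::-1,::-1].astype(float); B,G,R=A[:,:,0],A[:,:,1],A[:,:,2]
    bl=(B-R)[:,rc[0]:rc[1]].mean(1); rd=(R-np.maximum(B,G))
    print("blue",np.round(bl[110:145]).astype(int)); print("red",np.round(rd[118:150,tc[0]:tc[1]].mean(1)).astype(int))
E
python3 - <<'E'
from h import *
a=cv2.imread("pics/w5r.png");c=np.load("c5.npy",allow_pickle=True).item()
wcheck(a,c)
E
```

```text
blue [ 44  44  47  73 113 118 104  86  71  63  59  50  41  35  32  30  30  29
  31  33  39  48  56  57  56  54  49  31  -5 -25 -28 -22 -10  -5  -4]
red [-68 -61 -60 -59 -55 -51 -47 -46 -46 -47 -47 -46  -9  59 104 114 113 112
 114 115 117 120 119 119 110  76  29   6   4   3   3   4]
```

The rail bottom is at row 137.5 and the tip centre at about 133.5, so the settled sash sits ~3.3 mm low. I'll push again to a TCP height of ~161.

```bash
python3 -m crank '[[0,[0.03,-0.02,0.017],[0,0,0]],[0,[0.050,-0.065,0.02],[0,0,0]],[0,[0.050,-0.065,0.02],[0,0,0]],[0,[0.028,-0.065,0.058],[0,0,0]],[0,[0.01,-0.065,0.088],[0,0,0]],[0,[0.01,-0.065,0.088],[0,0,0]]]'
python3 - <<'E'
from h import *
print(row([480,-289.3,136],tgt(0,30)),row([480,-289.3,161.2],tgt(0,30)))
E
```

```text
time: 11.02
position: [482.2, -287.5, 114.2]
eef_rot: [-0.002, 0.865, -0.0, 0.502]
force: [-0.5, -0.4, -0.3]
finger_gap: 0.2
grip_force: 0.0
([-0.018, -0.002, -0.013], [0.1, 0.3, 0.2]) ([-0.04, -0.002, -0.025], [0.1, 0.3, 0.2])
```

```bash
python3 -m crank '[[0,[-0.009,-0.002,-0.007],[0,0,0]],[0,[-0.018,-0.002,-0.013],[0,0,0]],[0,[-0.022,-0.002,-0.015],[0,0,0]],[0,[-0.026,-0.002,-0.0172],[0,0,0]],[0,[-0.03,-0.002,-0.0195],[0,0,0]],[0,[-0.034,-0.002,-0.0217],[0,0,0]],[0,[-0.037,-0.002,-0.0234],[0,0,0]],[0,[-0.040,-0.002,-0.025],[0,0,0]],[0,[-0.040,-0.002,-0.025],[0,0,0]],[0,[-0.040,-0.002,-0.025],[0,0,0]]]'
```

```text
time: 12.28
position: [478.8, -291.3, 159.4]
eef_rot: [0.001, 0.866, -0.0, 0.501]
force: [-3.1, -2.4, -4.5]
finger_gap: 0.2
grip_force: 3.1
```

```bash
python3 -m crank '[[0,[-0.001,0,-0.0006],[0,0,0]],[0,[-0.0022,0,-0.0013],[0,0,0]],[0,[-0.0022,0,-0.0013],[0,0,0]]]'
python3 -m crank '[[0,[0.005,0,0.003],[0,0,0]],[0,[0.010,0,0.006],[0,0,0]],[0,[0.015,0,0.009],[0,0,0]],[0,[0.020,0,0.0115],[0,0,0]],[0,[0.025,0,0.0145],[0,0,0]],[0,[0.03,0,0.0175],[0,0,0]],[0,[0.035,0,0.020],[0,0,0]],[0,[0.040,0,0.023],[0,0,0]],[0,[0.053,0,-0.016],[0,0,0]],[0,[0.065,0,-0.037],[0,0,0]],[0,[0.075,0.065,-0.050],[0,0,0]],[0,[0.05,0.065,-0.055],[0,0,0]],[0,[0.03,0.065,-0.060],[0,0,0]],[0,[0.03,0.065,-0.060],[0,0,0]]]'
python3 - <<'E'
from h import *
c=bot.get_calibration("wrist");a=bot.get_image("wrist");np.save("c6.npy",c,allow_pickle=True)
cv2.imwrite("pics/w6r.png",a[:,:,::-1])
for X in(M0-FWD*32.5+W*87.5+[0,0,163.5],M0-FWD*24.5+W*87.5+[0,0,163.5]):
    p=proj("wrist",X,c);print(511-p[0],383-p[1])
wcheck(a[:,:,::-1],c)
E
```

```text
time: 12.65
position: [478.9, -291.4, 162.6]
eef_rot: [0.001, 0.865, -0.001, 0.501]
force: [-5.0, -3.1, -4.5]
finger_gap: -0.0
grip_force: 3.4
time: 14.4
position: [413.2, -228.1, 170.8]
eef_rot: [-0.002, 0.865, -0.004, 0.502]
force: [-0.0, -0.0, 1.3]
finger_gap: 0.1
grip_force: 0.0
428.1580340988681 146.65289335986074
420.05377736858304 145.48319364459053
blue [ 43  42  42  41  41  40  41  40  39  40  57  94 118 115  99  82  68  62
  54  40  26  18  14  13  13  14  16  22  33  47  55  57  57  52  37]
red [  8   7   3 -22 -58 -78 -78 -68 -58 -54 -52 -51 -48 -29  -5   2  -1  -8
 -10  -8  -6  -6  -9 -10  14  51  98 142 144 127 122 122]
```

```bash
python3 - <<'E'
from h import *
A=cv2.imread("pics/w6r.png")[::-1,::-1]
cv2.imwrite("pics/z6.png",cv2.resize(A[115:170,395:470],None,fx=10,fy=10,interpolation=cv2.INTER_CUBIC))
F=A.astype(float);print((F[138:158,400:415,0]-F[138:158,400:415,2]).mean(1).round());
print((F[136:162,424:436,2]-F[136:162,424:436,:2].max(2)).mean(1).round())
E
```

```text
[ 59.  59.  58.  58.  57.  54.  48.  27.   4.  -7.  -9.  -9. -10.  -9.
 -10.  -8.  -8.  -8.  -8.  -8.]
[-48. -51. -54. -55. -55. -52. -42. -19.  45. 116. 132. 120. 115. 116.
 116. 118. 119. 120. 116.  93.  45.  12.   6.   4.   5.   4.]
```

View pics/z6.png

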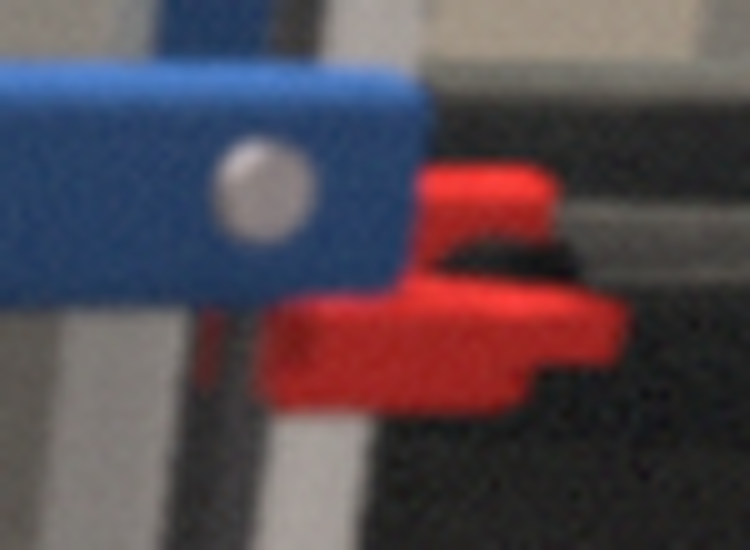

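The zoom shows the rail's bottom edge at row ≈145.1. The bar in front of the rail (the tip) is centred near row 147. Allowing for the 8 mm depth difference, the sash is about 0.6 mm above level. The lower red bar shifts less between views, so it is the farther post clamp. The robot is clear, so I'm handing in.

```bash
python3 - <<'E'
from station import bot
print(bot.finish_job())
E
```

```text
the job is handed in; nothing more can be done
None
```

I handed the job in with the sash let go and measured about 0.6 mm above the pointer tip, within the 6 mm allowed, after one 4 mm correction at about 14.5 s; the beaker and flask were not touched, the bottle looked in place in the last views that showed it, and no result was returned.

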